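Stand the loose sample tube in the empty beaker

ROBOT

A 6-joint arm with a two-finger parallel gripper is mounted at the origin on a cart in front of the work surface, level with it; the furniture and walls round the work are solid. World frame = base frame: x ahead of the robot, y to its left, z up, the work surface at z = 0. Lengths are in mm, angles in rad, forces in N, time in s.
With the tool pointing down it reaches from about 325 to 875 mm from the base axis. Payload 4.4 kg.
Tool frame: the origin (TCP) lies on the centre line of the jaws, within the pads' length; the fingertips stand ahead of it and the grasp point (between the pads) lies 6 mm ahead of it (ctrl.tcp_to_tips is the z of the fingertips in the tool frame, in mm); z points along the fingers, y is the direction in which the jaws open and shut (so a half turn about z gives the same grasp; the last joint's range is limited). The gripper opens to 85 mm and grips with 20 to 120 N. Pads are 22 mm wide; open, the fingers measure 114 mm over their backs; the gripper's body (76 mm by 85 mm) begins 54 mm behind the grasp point. The pads swing forward as they close: fully open they stand 13 mm farther back than shut.
Start: joints at [-1.498, 0.207, 1.542, -0, 1.393, -0.15], TCP at [127.04, -560.793, 256.282] pointing down, gripper open.
Joint ranges: [-2.73, 2.73], [-0.86, 2.22], [0.23, 2.46], [-1.11, 4.25], [0.08, 2.63], [-2.82, 2.82]. Speed limits (rad/s): [2.79, 2.79, 3.14, 3.14, 3.14, 3.14].

INTERFACE

Orientations are given as a 3x3 rotation matrix whose columns are the frame's x, y, z axes.
In Python, from plant import ctrl, sensors, optics gives the robot as it stands. Calls block until the motion is done:
- ctrl.move_ptp(position, orientation): joint-space move of the TCP to a pose.
- ctrl.move_l(position, rot=None, vel=150, threshold=None): straight line of the TCP; rot=None keeps the orientation; vel is the mean speed in mm/s. With threshold (N) it stops when the force on the tool has changed by that much, and returns True; else False.
- ctrl.set_joints(angles): joint-space move.
- ctrl.gripper_to(opening, force=None): finger opening in mm; force is the grip in N (None keeps the last); returns when the fingers have stopped.
- ctrl.hold(seconds).
- ctrl.solve_ik(position, orientation): joint angles nearest the present ones, or None.
- sensors.read_state(): the state.
- optics.grab_frame(name): name is "side" or "top"; returns (picture, depth): 400x640x3 uint8, red, green, blue; 400x640 float32, mm along the optical axis (not along the pixel's ray), 0 where there is no reading.
- optics.camera_params(name): a dict with "mtx" (3x3 intrinsics, pixels), "R" (3x3) and "t" (3): a world point X has camera coordinates R X + t. Camera axes: x right, y down, z forward; pixel columns grow to the right and rows downward; lengths in mm; the calibration is good to about 2 mm. A picture is of the moment at which its call begins. camera_params takes no time and is no camera call.
A pose or a line that the arm cannot do raises ctrl.MotionError and nothing moves.
- ctrl.finish_job(): hands the job in, once; it reports no verdict.
The state is a dict: "t": time; "q": joint angles; "qvel": joint speeds; "tau": joint torques, N m; "eef_pos": TCP position; "eef_rot": TCP orientation; "force": force on the tool from outside, world axes, zero at the start; "wrist_torque": the same for the moment, N m; "grip_width": finger opening in mm.
Only numpy, scipy, OpenCV 4.12 (cv2) and the standard library are available. Lean on these libraries where they do the work, as an engineer would, in place of code of your own. Each camera call takes 0.05 s, during which the arm holds its last target. There are 200 camera calls.

TASK

One capped tube already stands in a beaker; its fellow still stands loose on the worktop. Pick up the loose tube and stand it upright in the empty beaker, cap up, lowering it right down to the bottom before you let go. Leave that beaker standing where it is, and do not disturb the other beaker.

Things in the scene. Friction and masses are not known exactly. Their poses are not given: they have to be found in the camera images.
- tube_center (a point): centre (half-way up, on the axis) of the loose tube (tube_a), a clear plastic centrifuge tube that stands upright on the worktop, outside any beaker, somewhat to the robot's left. The tube is 108 mm tall and round: body 28 mm across, and a pale ribbed screw cap 34 mm across on its top 14 mm (from 40 to 54 mm above this point). The foot lies 54 mm below this point and is flat enough to stand on. z points along the tube to the cap. About 25 g.
- beaker_a: the empty clear glass beaker, the goal: a light loose round cup without a handle, 70 mm tall, 55 mm across the rim, free opening about 44 mm across, floor 3 mm thick. Origin at the centre of its underside, on the worktop; z points up to the open mouth. About 60 g.
- beaker_b: the other beaker, of the same shape and size, in which another tube of the same size already stands (its cap reaches about 111 mm above the worktop). Loose; leave it alone. Origin at the centre of its underside; z up.
Not all that is in view belongs to the job. Leave any blue or turquoise look-alike of the beaker_a alone.

How it is judged (in metres and radians):
On the way:
1. the tube is lowered to within 20 mm of the bottom of the empty beaker while still held (z of tube_center in the frame of beaker_a below 0.077 m and horizontal distance between tube_center and beaker_a below 0.02 m and contact force between the fingers and tube_a above 0.5 N), for 0.1 s.
At the end, for the whole second after the job is handed in: The tube stands cap up in the once-empty beaker: centre within 20 mm of its axis, foot within 10 mm of its floor, leaning under 0.3 rad. That beaker stands upright within 40 mm of its start, the other within 30 mm; all at rest (horizontal distance between tube_center and beaker_a below 0.02 m and z of tube_center in the frame of beaker_a between 0.045 and 0.067 m and angle between tube_center's own z axis and vertical below 0.3 rad and angle between each of beaker_a, beaker_b's own z axis and vertical below 0.1 rad and distance of beaker_a from where it was at the start of the episode below 0.04 m and distance of beaker_b from where it was at the start of the episode below 0.03 m and linear speed of each of tube_a, beaker_a below 0.02 m/s); the robot touches nothing.
It fails at once if the occupied beaker is moved by more than 30 mm or tipped (distance of beaker_b from where it was at the start of the episode above 0.03 m or angle between beaker_b's own z axis and vertical above 0.35 rad).
It also fails if it takes over 37 s, if anything falls off the work surface, if the arm or the gripper's body presses on something with over 40 N, if the wrist force passes 120 N, or if a joint passes its speed limit or range.

## Working session

There is one attempt and no reset: what is moved stays moved. The work goes in short steps, each a Python script; the robot and the scene stay as the last script left them, time stands still between calls to the robot, and variables do not carry over. Pictures are saved under pics/ and viewed, about 8 in all and at most 12, crops included, and the job is handed in when it is done.

```bash
mkdir -p pics; python3 - <<'E'
from plant import ctrl,sensors,optics
import cv2,numpy as np
for n in("top","side"):
    p,d=optics.grab_frame(n); np.savez(f'{n}0.npz',p=p,d=d)
    cv2.imwrite(f'pics/{n}0.png',cv2.cvtColor(p,cv2.COLOR_RGB2BGR))
    c=optics.camera_params(n); print(n,c, -c['R'].T@c['t'])
print(sensors.read_state()['t'],ctrl.tcp_to_tips)
E
```

```text
top {'mtx': array([[380.19523261,   0.        , 315.4835454 ],
       [  0.        , 380.19523261, 202.75177083],
       [  0.        ,   0.        ,   1.        ]]), 'R': array([[-0.01300041, -0.9999046 , -0.00466632],
       [-0.99221083,  0.01347831, -0.12383865],
       [ 0.12388973,  0.00302002, -0.9922914 ]]), 't': array([-25.27895367, 483.62925582, 854.86412242])} [373.62465734 -34.37675394 908.04834926]
side {'mtx': array([[503.7842871 ,   0.        , 321.34374206],
       [  0.        , 503.7842871 , 201.83308672],
       [  0.        ,   0.        ,   1.        ]]), 'R': array([[-0.93276061, -0.36016251, -0.01551148],
       [-0.17050493,  0.47867277, -0.86127838],
       [ 0.31762511, -0.80072176, -0.50789659]]), 't': array([459.96303033, 154.89696004, 910.40383825])} [166.27897045 820.49665257 602.93511533]
0.1 25.0
```

View pics/top0.png

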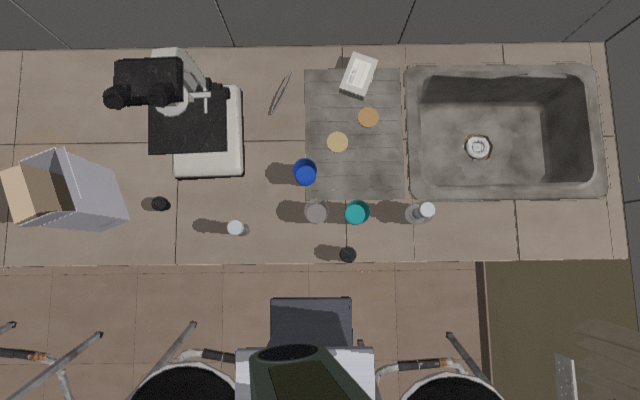

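View pics/side0.png

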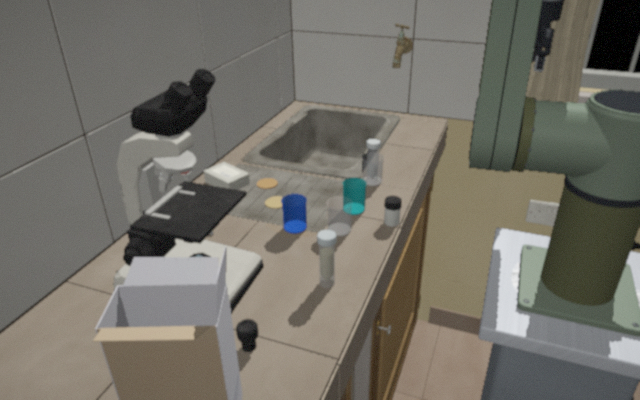

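Top view: the loose tube's pale cap is at (235,228). The beaker candidates are the clear one at (316,211), a blue one at (305,172), a turquoise one at (356,212), and one holding a tube at (420,212). The clear empty one at (316,211) is beaker_a, since blue and turquoise are excluded and the last is occupied (beaker_b). In the side view these are the tube cap at (327,237), beaker_a at (340,215) and beaker_b at (373,165). I'll confirm with enlarged crops.

```bash
cat > h.py <<'E'
from plant import ctrl,sensors,optics
import cv2,numpy as np
def ray(n,u,v):
    c=optics.camera_params(n); d=c['R'].T@np.linalg.inv(c['mtx'])@[u,v,1]; return -c['R'].T@c['t'],d
def onz(n,u,v,z):
    o,d=ray(n,u,v); return o+d*(z-o[2])/d[2]
def proj(n,X):
    c=optics.camera_params(n); x=c['mtx']@(c['R']@np.array(X,float)+c['t']); return x[:2]/x[2]
def down(yaw): # tool y axis at angle yaw in xy-plane
    y=np.array([np.cos(yaw),np.sin(yaw),0]); z=np.array([0,0,-1.]); return np.c_[np.cross(y,z),y,z]
E
python3 - <<'E'
from h import *
t=cv2.imread('pics/top0.png');s=cv2.imread('pics/side0.png')
a=cv2.resize(t[180:260,215:375],(800,400)) # 5x, all three
b=cv2.resize(s[150:300,300:400],(400,600),interpolation=cv2.INTER_CUBIC) #4x
cv2.imwrite('pics/ct.png',a);cv2.imwrite('pics/cs.png',b)
# cap masks
for n,im,box in(("top",t,(215,210,255,245)),("side",s,(310,225,345,250))):
    x0,y0,x1,y1=box;g=im[y0:y1,x0:x1].min(2);_,m=cv2.threshold(g,170,255,0)
    k,l,st,ce=cv2.connectedComponentsWithStats(m);print(n,[(st[i].tolist(),ce[i]+[x0,y0]) for i in range(1,k) if st[i][4]>20])
print('beaker rim?',onz('top',316,211,70),'base?',onz('top',316,211,0),'b cap',onz('top',428,209,111))
E
```

```text
top [([13, 10, 14, 14, 153], array([234.47058824, 226.99346405]))]
side [([8, 5, 18, 10, 142], array([326.27464789, 234.3028169 ]))]
beaker rim? [459.82820175 -32.73081324  70.        ] base? [467.02855972 -32.5933321    0.        ] b cap [ 456.66377362 -268.65782046  111.        ]
```

View pics/ct.png

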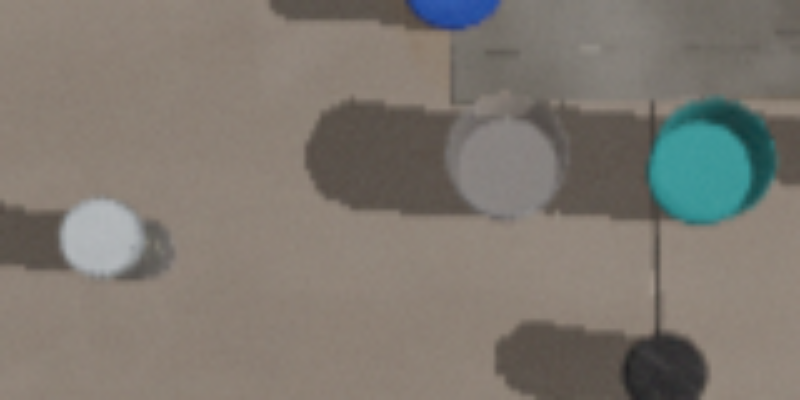

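View pics/cs.png

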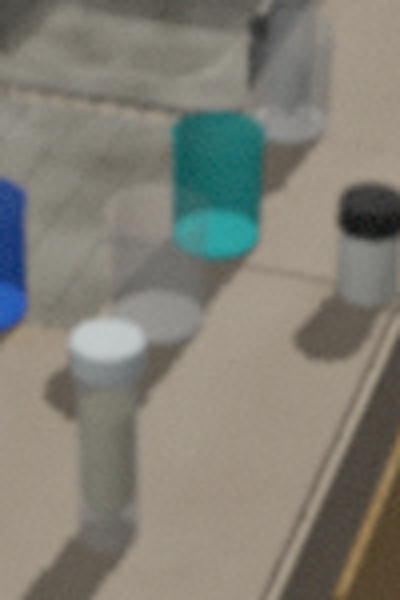

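The crops confirm it. The tube cap centre is at about (235.2,227.2) top and (326.8,234.9) side. The clear empty beaker has its floor disc at (316.4,213.2) and rim at (316.3,209.8) in the top view, and its floor at (339.3,229.3) in the side view. The turquoise one stands about 70 mm beside it.

```bash
python3 - <<'E'
from h import *
print('tube',onz('top',235.0,227.1,108),onz('side',326.6,234.7,108))
print('beaker',onz('top',316.4,213.2,3),onz('top',316.3,209.8,70),onz('side',339.3,229.3,3))
print('turq',onz('top',355.3,214,3),'jar',onz('top',347.5,254,50),'blue',onz('top',304.5,175,3))
for yaw in(0,np.pi/2,np.pi/4,-np.pi/4):
  print(yaw,[ctrl.solve_ik(p,down(yaw)) is not None for p in([395,160,96],[395,160,220],[460,-33,220],[460,-33,90])])
E
```

```text
tube [424.145778   138.20823405 108.        ] [426.59270741 142.23312721 108.        ]
beaker [461.42140235 -33.48582951   3.        ] [462.49187934 -33.43082387  70.        ] [463.41555297 -30.0962908    3.        ]
turq [ 458.25193425 -126.38313247    3.        ] jar [ 364.31664708 -101.84372167   50.        ] blue [554.6958101   -5.90964544   3.        ]
0 [True, True, True, True]
1.5707963267948966 [True, True, True, True]
0.7853981633974483 [True, True, True, True]
-0.7853981633974483 [True, True, True, True]
```

```bash
python3 - <<'E'
from h import *
R=min((down(np.pi/2),down(-np.pi/2)),key=lambda R:abs(ctrl.solve_ik([425,140,250],R)[5]))
np.save('R.npy',R)
ctrl.move_ptp([425,140,230],R)
ctrl.gripper_to(70)
print('tips',ctrl.tcp_to_tips)
print(ctrl.move_l([425.3,140,106],vel=100,threshold=6))
ctrl.gripper_to(20,force=25)
s=sensors.read_state();print(s['t'],s['eef_pos'],s['grip_width'],s['force'],ctrl.tcp_to_tips)
print(ctrl.move_l([425.3,140,200],vel=80))
s=sensors.read_state();print(s['t'],s['eef_pos'],s['grip_width'],s['force'])
p,d=optics.grab_frame('side');q,_=optics.grab_frame('top')
a=np.vstack([cv2.resize(p[120:290,240:440],(600,510)) ])
cv2.imwrite('pics/side1.png',a[...,::-1])
cv2.imwrite('side1f.png',p[...,::-1]);cv2.imwrite('top1f.png',q[...,::-1])
E
```

```text
tips 25.0
False
4.9083 [425.80287519 140.10765123 106.52481529] 32.911146364810506 [-1.1829388  -0.02743222  2.75114228] 25.0
False
6.2333 [424.7705382  139.91484527 199.28650874] 32.75630378530475 [-0.38382313 -0.54773479  0.85289515]
```

View pics/side1.png

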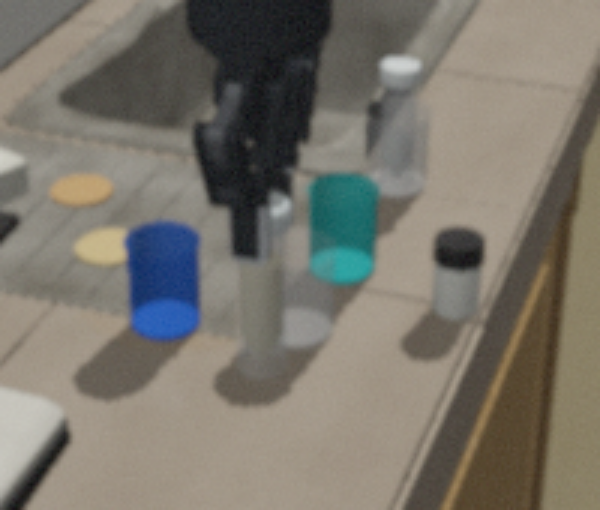

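The tube is held by the cap and hangs upright, with its foot at about (327,240) in the full image. I'll carry it over the beaker and check the alignment there.

```bash
python3 - <<'E'
from h import *
ctrl.move_l([425.3,140,205],vel=100)
ctrl.move_l([462.8,-32,205],vel=100); ctrl.hold(0.5)
s=sensors.read_state();print(s['t'],s['eef_pos'],s['grip_width'])
e=s['eef_pos'];fz=e[2]-106.5
for n in('side','top'):
    print(n,'foot pred',proj(n,[e[0],e[1],fz]),'cap',proj(n,[e[0],e[1],fz+108]),'beaker floor pred',proj(n,[462.4,-31.8,3]),'rim',proj(n,[462.4,-31.8,70]))
p,_=optics.grab_frame('side');q,_=optics.grab_frame('top')
a=cv2.resize(p[130:260,290:390],(460,598),interpolation=cv2.INTER_CUBIC)
b=cv2.resize(q[170:250,280:360],(340,340),interpolation=cv2.INTER_CUBIC)
c=np.zeros((598,800,3),np.uint8);c[:,:460]=a;c[:340,460:]=b
cv2.imwrite('pics/hov.png',c[...,::-1])
E
```

```text
8.9917 [462.79695299 -31.98577858 204.99971229] 33.287553540572574
side foot pred [340.01110225 190.05098448] cap [340.19512446 141.48149617] beaker floor pred [340.00998317 228.97423392] rim [340.11658073 202.09489307]
top foot pred [315.5897987  208.26444336] cap [315.33496485 201.9095234 ] beaker floor pred [315.6895703  212.80196894] rim [315.5647554  209.85110702]
```

View pics/hov.png

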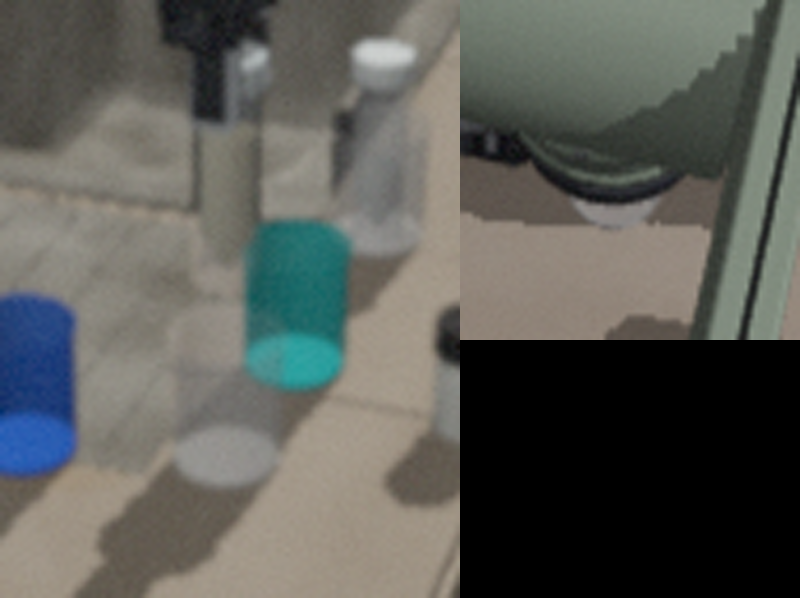

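In the side crop, the hanging tube's foot is centred at about column 226 and the beaker floor at about 226, so they line up within a millimetre. I'll lower it.

```bash
python3 - <<'E'
from h import *
x,y=462.8,-32
print(ctrl.move_l([x,y,130],vel=50,threshold=5))
s=sensors.read_state();print(s['t'],s['eef_pos'],s['force'])
if s['eef_pos'][2]<133:
    print(ctrl.move_l([x,y,107.5],vel=25,threshold=4))
ctrl.hold(0.3)
s=sensors.read_state();print(s['t'],s['eef_pos'],s['force'],s['grip_width'])
p,_=optics.grab_frame('side')
cv2.imwrite('pics/low.png',cv2.resize(p[130:260,290:390],(460,598),interpolation=cv2.INTER_CUBIC)[...,::-1])
E
```

```text
False
10.7417 [463.09808786 -32.07089457 130.35611044] [-0.12276829  0.02779223 -0.17794489]
True
11.8083 [462.4460642  -31.88321876 109.4857694 ] [-0.20269349  0.26899284  5.39740944] 33.07385916262227
```

View pics/low.png

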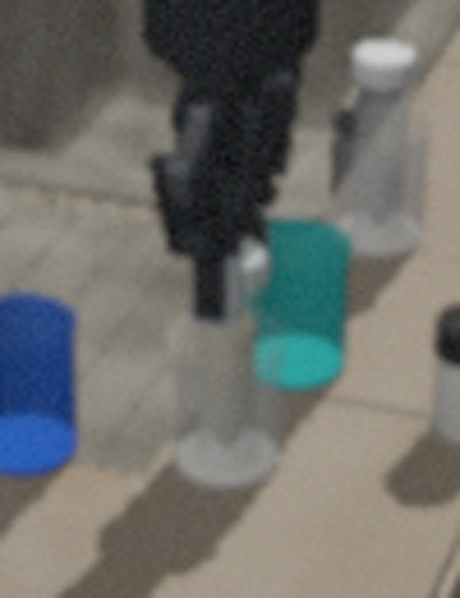

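The tube is inside the beaker. Contact came at TCP z = 109.5, exactly the expected bottom height, and the beaker hasn't moved (floor still at (226,456)). I'll release, retreat and check.

```bash
python3 - <<'E'
from h import *
ctrl.gripper_to(60); ctrl.hold(0.2)
x,y=462.5,-31.9
ctrl.move_l([x,y,230],vel=100)
ctrl.move_l([x-30,y-230,260],vel=150); ctrl.hold(0.3)
s=sensors.read_state();print(s['t'],s['force'])
p,_=optics.grab_frame('side');q,_=optics.grab_frame('top')
c=np.zeros((598,800,3),np.uint8);c[:,:460]=cv2.resize(p[130:260,290:390],(460,598),interpolation=cv2.INTER_CUBIC);c[:340,460:]=cv2.resize(q[170:250,280:360],(340,340),interpolation=cv2.INTER_CUBIC)
cv2.imwrite('pics/end.png',c[...,::-1])
E
```

```text
15.8 [-0.30300224  0.18840559  0.007295  ]
```

View pics/end.png

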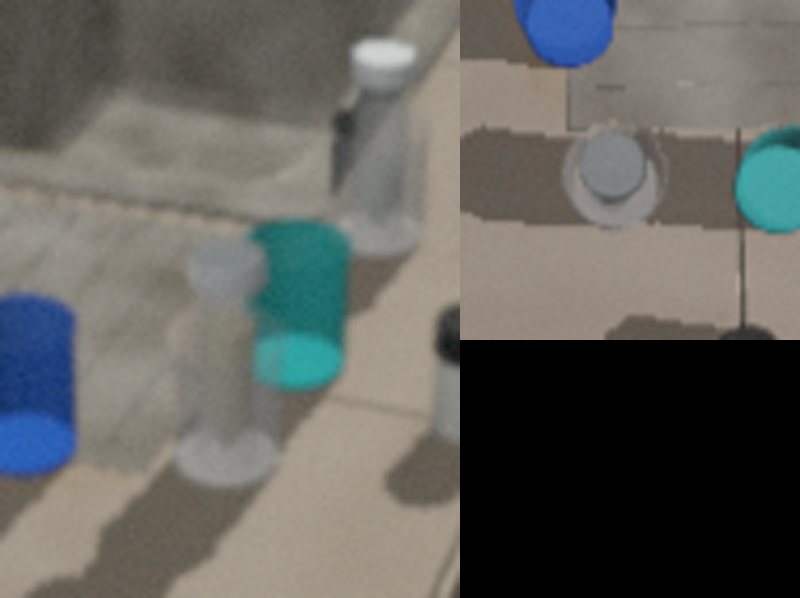

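The tube stands upright and centred in the beaker. Its cap is at (228,255) in the side crop and (613,165) in the top crop, and beaker_a and beaker_b haven't moved.

```bash
python3 -c "
from plant import ctrl
ctrl.finish_job()"
```

```text
the job is handed in; nothing more can be done
```

I picked up the loose tube by its cap and stood it cap up in the clear empty beaker, then handed the job in at about 16 s of the 37 s allowed. I opened the fingers only after the tube touched bottom. Contact came at TCP z = 109.5 mm, the height I expected for a tube resting on the beaker floor.

**Last checks:** After I let go, both cameras showed the tube upright and close to the beaker's centre. I saw no movement of either beaker in the pictures, and the gripper was clear with almost no force on it.

**Disagreements:** The two cameras differed by about 4 mm on absolute positions. They agreed to about 1 mm on the tube-to-beaker offset, so I averaged them. No check failed.

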